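# Latch the insulated food carrier for delivery

## Robot

A 6-joint arm with a two-finger parallel gripper is mounted at the origin on the work surface. World frame = base frame: x ahead of the robot, y to its left, z up, the work surface at z = 0. Lengths are in mm, angles in rad, forces in N, time in s.
With the tool pointing down it reaches from about 350 to 775 mm from the base axis. Payload 7.3 kg.
Tool frame: the origin (TCP) lies midway between the tips of the shut fingers; the grasp point (between the pads) lies 19 mm behind it; z points along the fingers, x is the direction in which the jaws open and shut, and the axes are right-handed (so a half turn about z gives the same grasp; the last joint's range is limited). The gripper opens to 92 mm and grips with 3 to 60 N. Pads are 19 mm wide; open, the fingers measure 130 mm over their backs; the gripper's body (75 mm by 190 mm) begins 47 mm behind the grasp point.
Start: joints at [1.197, 0.342, 1.524, -0, 1.275, -0.146], TCP at [118.547, 511.46, 226.741] pointing down, gripper open.
Joint ranges: [-2.53, 2.53], [-0.77, 2.02], [0.04, 2.7], [-1, 4.14], [0.28, 2.66], [-3.11, 3.11]. Speed limits (rad/s): [2.57, 2.57, 3.14, 3.14, 3.14, 3.14].

## Interface

Orientations are given as [roll, pitch, yaw] about the fixed x, y, z axes, in that order (R = Rz(yaw) Ry(pitch) Rx(roll)).
In Python, from plant import bot gives the robot as it stands.
- The arm moves only by the shell command python3 -m pendant 'ROWS' [OPENING]. ROWS is JSON, a list of rows, each an object with "linear": the shift along the world's x, y, z in mm, a list of three; "twist": the turn about the world's z in degrees. In form: [{"linear": [x, y, z], "twist": twist}, ...]. A call has 1 to 20 rows; each row is the pose to reach, as a shift and turn from the pose commanded when the call began; what a row does not reach only later rows make up. A row lasts 1/8 s, in which the tool goes at most 62.5 mm and 10.7 degrees, less where a joint would pass 70% of its speed; a pose out of reach is approached as far as the arm can. A call with a gripper value outside its range is refused whole. OPENING is the closure in counts, from 0 (fully open) to 255 (shut), set as the call begins (- or left out, the last holds). The fingers move at their own pace and stop on an object; the grip force is fixed at half the most. Time passes only in rows, so rows that repeat a pose let the fingers close. It gives the time, the measured TCP pose, the force and the opening at its end, in the units of the state.
- bot.get_obs(): the state, without advancing time (a new reading comes with each control period).
- bot.capture(name): name is "scene" or "side" or "wrist"; returns a dict with "frame" (400x640x3 uint8, blue, green, red), "z_map" (400x640 float32, mm along the optical axis (not along the pixel's ray), 0 where there is no reading), "fx", "fy", "cx", "cy" (pixels), "k1" (the pictures are not rectified: a ray, as slopes to the right and down, at radius r is drawn at 1 + k1 r^2 times it, then the intrinsics apply), "rvec" (rotation vector, rad) and "tvec" (3), from world to camera coordinates, as OpenCV has them. Camera axes: x right, y down, z forward; pixel columns grow to the right and rows downward; lengths in mm; the calibration is good to about 2 mm. A picture is of the moment at which its call begins.
- bot.close_job(): hands the job in, once; it reports no verdict.
The state is a dict: "time": time; "joint_positions": joint angles; "dq": joint speeds; "tau": joint torques, N m; "tool_pos": TCP position; "tcp_rot": TCP orientation; "contact_force": force on the tool from outside, world axes, zero at the start; "moment": the same for the moment, N m; "grip_width": finger opening in mm.
Only numpy, scipy, OpenCV 4.12 (cv2) and the standard library are available. Lean on these libraries where they do the work, as an engineer would, in place of code of your own. Each camera call takes 0.05 s, during which the arm holds its last target. There are 200 camera calls.

## Task

Close the draw latch of the blue food carrier: take the wire loop by its yellow sleeve, feel it down into the twin-hook keeper on the white sliding lid without forcing it, then let go of the loop and press the red lever down until it snaps over centre and lies flat, drawing the lid tight against its seal. Press the lever firmly but do not slam or crush it, leave the other kitchen things where they are, and let go at the end.

Things in the scene. Friction and masses are not known exactly. Their poses are not given: they have to be found in the camera images.
- carrier: Fixed blue food carrier, 380 x 260 mm, deck 120 mm high. Origin on the table under the lever hinge, 110 mm from its near end. x runs level from the latch out over the white lid (away from the robot, yaw up to 0.35 either way), y along the lever's hinge, z up. x, y, z in the other entries mean these axes.
- latch_hinge (a point): Lever's hinge axis at mid-width, 24 mm above deck and lid top, carrier's axes. HEIGHTS below called h are above this point. The loop's 102 mm side arms pivot on the lever 26 mm from this axis (at x -25, h -7 when flat, turning with the lever), so the bar can be led anywhere 77 to 127 mm from this axis in the x-z plane. Both hinges are stiff: lever and loop stay where left.
- lid_home (a point): Where the lid's top centre comes when latched (fixed point on the carrier, not the lid). The lid is a loose white slab 215 x 224 x 12 mm, about 0.8 kg, under side lips, sliding along x; it carries the keeper. Its position is NOT measured: it starts 6 to 20 mm farther out in +x, to be seen or felt. Sliding it takes 3 to 8 N until it meets the seal.
- bar_home (a point): Where the bar's axis comes when latched (fixed point on the carrier, 77 mm in x from the hinge, h = 0). The seated place K of the bar moves with the lid: at the start K is 6 to 20 mm farther in +x. Keeper: two equal steel hooks, open upward behind a lip, at y = 36 and -36 mm, each 10 mm wide, 60 mm clear between them for fingers; the lid is 24 mm below h = 0.
- hook_home (a point): Hook at y = +36 mm when latched; both hooks, by x from K: post K-10 to K-4; lip on it K-10 to K+3, flat top at h 13, underside h 8; shelf K-10 to K+21, top at h -4; rear fence K+15 to K+21, top h 5 (mm). The bar's axis rides at h 17 on the lip, can drop to h 0 between x = K+7 and K+11, then draws back under the lip to K.
- loop_bar (a point): Centre of the loop's cross-bar, which lies along y: a yellow sleeve 12 mm thick, 48 mm long, to be pinched (it turns in the fingers); bare steel ends 8 mm thick out to y = 46 and -46 mm go into the hooks. The 6 mm side arms are at the ends. It starts in the air above the keeper, about 75 to 115 mm in x from the hinge and 40 to 105 mm above it.
- loop_ends: The two bare steel roller ends of the loop's cross-bar, 8 mm thick, 24 to 46 mm either side of its centre; the origin is the centre of the bar. While the lever is up they must not be pressed on anything with more than 25 N.
- lever_press (a point): Point on the pressing face of the red lever plate, 50 mm from the hinge axis (plate 36 mm wide, 6 mm thick, from 6 to 65 mm from the axis). The face looks up when flat and toward the lid (+x) when the lever stands up. With the bar hooked, pressing here takes up to about 12 N; a press must stay under 30 N.
- lever (a joint): Lever angle in rad: 0 lies flat over the deck pointing toward the robot (-x), pi/2 stands up, more leans over the lid. Starts at 1.65 to 2.0. With the bar seated the lid meets the seal at about 1.0 and dead centre is at about 0.27; below that it snaps flat by itself and stays.
- loop (a joint): Loop angle relative to the lever in rad, growing as the bar rises; 0 when latched. Starts at 2.2 to 2.45.
- seal (a joint): How far the black rubber seal is squeezed by the lid, m: 0 while the lid is off it, about 0.004 when latched. Resists with 18 N plus 4.5 N per mm.
- shaker_mid (a point): Centre of a steel shaker, 42 mm across and 66 mm tall, standing on the rear of the lid; it may ride along with the lid.
- oil_mid (a point): Centre of a green oil bottle, 60 mm across, 240 mm tall: a bystander.
- dish_mid (a point): Centre of a white dish, 170 mm across, 45 mm tall: a bystander.
- mug_mid (a point): Centre of a blue mug, 80 mm across, 95 mm tall: a bystander.
- spoon_grip (a point): Handle of a steel spoon lying on the table: a bystander.
- jar_mid (a point): Centre of an amber spice jar, 64 mm across, 90 mm tall: a bystander.
- bowl_mid (a point): Centre of a steel prep bowl, 100 mm across, 50 mm tall: a bystander.

How it is judged (in metres and radians):
On the way:
1. the bar lies down in the keeper's hooks (its axis level with the hinge axis within 5 mm) while the lever is still up (z of loop_bar in the frame of latch_hinge between -0.005 and 0.005 m and x of loop_bar in the frame of latch_hinge below 0.1085 m and value of joint lever above 1.2 rad), for 0.2 s.
At the end, for the whole second after the job is handed in: The lever lies flat (within 0.06 rad), the bar is in the keeper (level with the hinge axis within 7 mm, so under the lip) pulling on it with more than 10 N, and the lid squeezes the seal by more than 3 mm (value of joint lever below 0.06 rad and value of joint seal above 0.003 m and contact force between loop_ends and anything else above 10 N and z of loop_bar in the frame of latch_hinge between -0.007 and 0.007 m); the robot touches nothing.
It fails at once if the loop's ends are forced against something with more than 25 N while the lever is still up (value of joint lever above 1.2 rad and contact force between loop_ends and anything else above 25 N).
It fails at once if the lever is pressed with more than 30 N (contact force between lever_c2 and the fingers above 30 N or contact force between lever_c2 and the arm above 30 N).
It fails at once if a bystander is disturbed (moved 30 mm, the shaker on the lid 50 mm) (distance of shaker_mid from where it was at the start of the episode above 0.05 m or distance of any of oil_mid, dish_mid, mug_mid, spoon_grip, jar_mid, bowl_mid from where it was at the start of the episode above 0.03 m).
It also fails if it takes over 70 s, if anything falls off the work surface, if the arm or the gripper's body presses on something with over 40 N, if the wrist force passes 120 N, or if a joint passes its speed limit or range.

## Working session

There is one attempt and no reset: what is moved stays moved. The work goes in short steps, Python scripts to look and compute and a shell command to move; the robot and the scene stay as the last step left them, time stands still between calls to the robot, and variables do not carry over. Pictures are saved under pics/ and viewed, about 8 in all and at most 12, crops included, and the job is handed in when it is done.

```bash
ls; mkdir -p pics; cat > h.py <<'E'
import numpy as np, cv2, pickle
from plant import bot
def cap(n):
    c=bot.capture(n); pickle.dump(c,open(f'/tmp/{n}.pkl','wb')); return c
def load(n): return pickle.load(open(f'/tmp/{n}.pkl','rb'))
def RT(c): return cv2.Rodrigues(np.array(c['rvec'],float))[0],np.array(c['tvec'],float).ravel()
def slopes(c,u,v):
    x=(np.asarray(u,float)-c['cx'])/c['fx'];y=(np.asarray(v,float)-c['cy'])/c['fy'];a,b=x,y
    for _ in range(20):
        s=1+c['k1']*(a*a+b*b);a,b=x/s,y/s
    return a,b
def pts(c,u,v):
    u=np.asarray(u);v=np.asarray(v);z=c['z_map'][v,u];a,b=slopes(c,u,v);R,t=RT(c)
    return (np.stack([a*z,b*z,z],-1)-t)@R
def ray(c,u,v):
    a,b=slopes(c,u,v);R,t=RT(c);return -R.T@t,np.array([a,b,1.])@R
def onz(c,u,v,z):
    o,d=ray(c,u,v);return o+d*(z-o[2])/d[2]
def proj(c,P):
    R,t=RT(c);q=np.atleast_2d(P)@R.T+t;a,b=q[:,0]/q[:,2],q[:,1]/q[:,2];s=1+c['k1']*(a*a+b*b)
    return np.stack([a*s*c['fx']+c['cx'],b*s*c['fy']+c['cy']],-1)
E
python3 - <<'E'
from h import *
for n in('scene','side'):
    c=cap(n);R,t=RT(c);print(n,-R.T@t,R[2],c['fx'],c['k1'])
    cv2.imwrite(f'pics/{n}1.png',c['frame'])
o=bot.get_obs();print(o)
E
```

```text
pics
scene [1533.47552377  103.26287224  943.29075113] [-0.75854949 -0.08925795 -0.64547323] 433.2129311121914 -0.07054256177180397
side [ 545.18638543 -915.04054162 1191.78948396] [-0.00106815  0.63424041 -0.77313515] 376.7999291975988 -0.07981390155536781
{'time': 0.1, 'joint_positions': array([ 1.19699340e+00,  3.42645362e-01,  1.52491464e+00,  9.98267690e-06,
        1.27541293e+00, -1.46013736e-01]), 'dq': array([ 0.00063462, -0.00029047, -0.00348728, -0.00141193,  0.00122513,
       -0.00122093]), 'tau': array([ 1.16730149e-03, -4.32007492e+01, -2.44693869e+01,  7.19018304e-02,
        5.26956073e-02, -5.04697971e-05]), 'tool_pos': array([118.4058407 , 511.09990065, 226.12084669]), 'tcp_rot': array([-3.14138239e+00,  1.36419663e-03,  1.34300437e+00]), 'contact_force': array([-0.5355885 ,  0.10099351,  0.18379958]), 'moment': array([-0.0050941 , -0.02156816, -0.06749397]), 'grip_width': 91.63299021620917}
```

View pics/scene1.png

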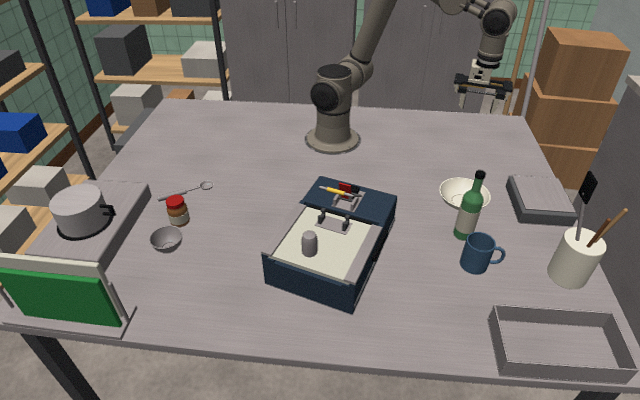

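View pics/side1.png

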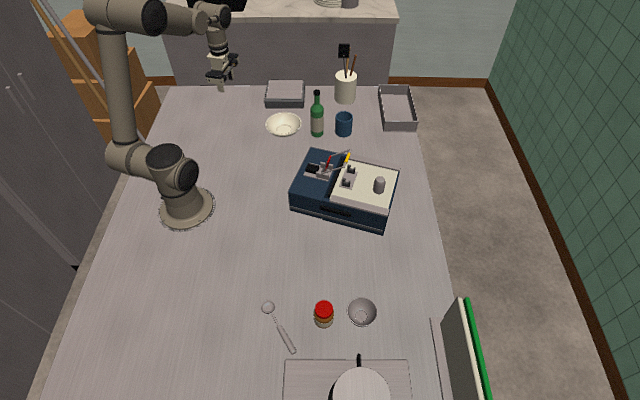

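The scene view shows the carrier at about (330,240), the yellow sleeve at (333,190), the red lever at (347,187), the keeper at (333,220) and the shaker at (310,243). In the side view the sleeve is at (348,157).

```bash
cat >> h.py <<'E'
def yel(c,lo=(18,120,110),hi=(35,255,255),roi=None):
    m=cv2.inRange(cv2.cvtColor(c['frame'],cv2.COLOR_BGR2HSV),lo,hi)
    if roi: k=np.zeros_like(m);k[roi[1]:roi[3],roi[0]:roi[2]]=255;m&=k
    return m
def tri(rs):
    A=np.zeros((3,3));b=np.zeros(3)
    for o,d in rs:
        d=d/np.linalg.norm(d);M=np.eye(3)-np.outer(d,d);A+=M;b+=M@o
    p=np.linalg.solve(A,b);return p,[np.linalg.norm(np.cross(p-o,d/np.linalg.norm(d))) for o,d in rs]
E
python3 - <<'E'
from h import *
rs=[]
for n,roi in(('scene',(250,160,410,310)),('side',(280,140,410,240))):
    c=load(n)
    m=yel(c,roi=roi);v,u=np.nonzero(m);print(n,len(u),u.mean(),v.mean());rs.append(ray(c,u.mean(),v.mean()))
    P=pts(c,u,v);print('depth yel',np.median(P,0))
    vv,uu=np.mgrid[roi[1]:roi[3],roi[0]:roi[2]];P=pts(c,uu.ravel(),vv.ravel())
    s=P[(P[:,2]>20)&(P[:,2]<150)]
    s=s[(np.abs(s[:,1]-np.median(s[:,1]))<260)]
    print(np.histogram(s[:,2],bins=range(20,155,5)))
    r=cv2.minAreaRect(s[(s[:,2]>100)&(s[:,2]<150)][:,:2].astype(np.float32));print(r,cv2.boxPoints(r))
    r=cv2.minAreaRect(s[:,:2].astype(np.float32));print('all',r)
print(tri(rs))
E
```

```text
scene 72 335.2916666666667 190.51388888888889
depth yel [638.3514041   53.92714956 234.8973018 ]
(array([ 113,  145,  162,  165,  134,  137,  138,  128,  139,  132,  142,
        144,  161,  163,  221,  327,  244,  148,  236, 2368, 3623,  895,
        702,  108,   93,  117]), array([ 20,  25,  30,  35,  40,  45,  50,  55,  60,  65,  70,  75,  80,
        85,  90,  95, 100, 105, 110, 115, 120, 125, 130, 135, 140, 145,
       150]))
((636.9767456054688, 54.21331787109375), (260.6564025878906, 383.9031982421875), 72.20266723632812) [[ 414.3763    -11.207649]
 [ 779.9073   -128.54803 ]
 [ 859.57715   119.634285]
 [ 494.0462    236.97467 ]]
all ((638.7037963867188, 59.68669128417969), (272.38922119140625, 383.66314697265625), 72.03173828125)
side 33 347.1515151515151 157.0
depth yel [633.69485854  56.31847145 237.06531864]
(array([  41,   54,   86,  128,   86,   77,   68,   84,   69,   49,   69,
         59,   80,  105,  124,  139,  151,  109,  140,  911, 2340,  624,
        501,  137,   89,   48]), array([ 20,  25,  30,  35,  40,  45,  50,  55,  60,  65,  70,  75,  80,
        85,  90,  95, 100, 105, 110, 115, 120, 125, 130, 135, 140, 145,
       150]))
((634.1669921875, 54.84248352050781), (267.9197998046875, 379.28753662109375), 72.39414978027344) [[ 412.8877    -15.481689]
 [ 774.4093   -130.20374 ]
 [ 855.4463    125.16666 ]
 [ 493.92468   239.8887  ]]
all ((632.1172485351562, 49.66206359863281), (279.3595886230469, 379.41815185546875), 72.22904968261719)
(array([635.10153977,  55.16253417, 233.78357822]), [np.float64(1.340821151659618), np.float64(1.3408211516596789)])
```

The carrier fit gives 380 x 264 mm against 380 x 260 nominal. Its yaw is about -17.7°, and the hinge is at about (559, 79, 144). The bar is at (635, 55, 234), which is x 79, h 90 and 120 mm from the hinge, inside the stated range. Next I fly above it with the jaws along the carrier's x.

```bash
python3 -m pendant '[{"linear":[0,0,60],"twist":0},{"linear":[0,0,120],"twist":0},{"linear":[50,-44,160],"twist":-10},{"linear":[96,-84,160],"twist":-20},{"linear":[142,-125,160],"twist":-30},{"linear":[188,-166,160],"twist":-40},{"linear":[234,-206,160],"twist":-50},{"linear":[280,-247,160],"twist":-60},{"linear":[326,-288,160],"twist":-70},{"linear":[372,-328,160],"twist":-80},{"linear":[418,-369,160],"twist":-90},{"linear":[464,-410,160],"twist":-94.65},{"linear":[500,-440,160],"twist":-94.65},{"linear":[516.6,-456.3,160],"twist":-94.65},{"linear":[516.6,-456.3,160],"twist":-94.65},{"linear":[516.6,-456.3,160],"twist":-94.65},{"linear":[516.6,-456.3,160],"twist":-94.65}]' 0
python3 - <<'E'
from h import *
for n in ('wrist','scene','side'): cap(n)
c=load('wrist');R,t=RT(c);print(-R.T@t,R)
s=load('side')['frame'][120:250,260:420];s=cv2.resize(s,None,fx=2.5,fy=2.5,interpolation=3)
im=np.zeros((400+325,640,3),np.uint8);im[:400]=c['frame'];im[400:,:400]=s
im=cv2.resize(im,None,fx=.8,fy=.8);cv2.imwrite('pics/w1.png',im)
E
```

```text
time: 2.22
tool_pos: [634.4, 56.3, 387.4]
tcp_rot: [-3.141, -0.001, -0.308]
contact_force: [0.6, -0.9, 0.3]
grip_width: 91.9
[656.63020108 124.48367307 544.44714584] [[ 9.53250827e-01 -3.02178667e-01  9.56602637e-04]
 [-2.91295057e-01 -9.18066242e-01  2.68889502e-01]
 [-8.03744467e-02 -2.56597794e-01 -9.63170556e-01]]
```

View pics/w1.png

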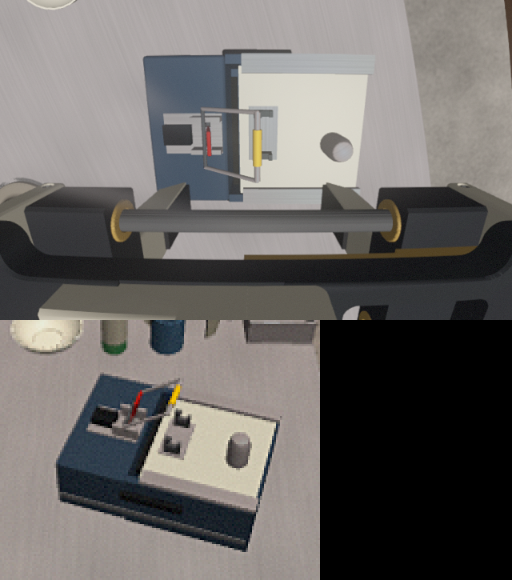

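The wrist picture shows the sleeve at about (321,184) in full pixels, the red lever edge-on at (261,178), the keeper plate just under the bar at (330,165) and the lid clear. Next I triangulate the bar and take height profiles of the hooks and the lid.

```bash
cat >> h.py <<'E'
YAW=np.deg2rad(-17.7);H=np.array([559.3,78.8,144.]);EX=np.array([np.cos(YAW),np.sin(YAW),0]);EY=np.array([-EX[1],EX[0],0])
def car(P):
    d=np.atleast_2d(P)-H;return np.stack([d@EX,d@EY,d[:,2]],-1)
def wor(x,y,h): return H+x*EX+y*EY+np.array([0,0,h])
E
python3 - <<'E'
from h import *
rs=[]
for n,roi in(('scene',(250,160,410,310)),('side',(280,140,410,240)),('wrist',(280,140,360,225))):
    c=load(n);m=yel(c,roi=roi);v,u=np.nonzero(m)
    if n=='wrist':
        P=pts(c,u,v);q=car(P);print('wrist depth yel',np.median(q,0),q[:,1].min(),q[:,1].max(),cv2.minAreaRect(P[:,:2].astype(np.float32)))
    if len(u)>10: rs.append(ray(c,u.mean(),v.mean()));print(n,len(u))
p,e=tri(rs);print('bar',p,car(p),e)
c=load('wrist');vv,uu=np.mgrid[55:250,170:480];P=pts(c,uu.ravel(),vv.ravel());q=car(P)
for y0 in(36,-36,0):
    s=q[(abs(q[:,1]-y0)<5)]
    print(y0,[(x,int(np.median(s[abs(s[:,0]-x)<1.5][:,2])) if (abs(s[:,0]-x)<1.5).any() else None) for x in range(60,136,3)])
s=q[(abs(q[:,2]+24)<12)]
for y0 in (70,90):print('lid?',[(x,round(float(np.median(t[:,2])))) for x in list(range(20,75,3))+list(range(240,300,4)) for t in [s[(abs(s[:,1]-y0)<8)&(abs(s[:,0]-x)<1.5)]] if len(t)])
# bright lid mask extents
hsv=cv2.cvtColor(c['frame'],cv2.COLOR_BGR2HSV)[55:250,170:480].reshape(-1,3)
w=q[(hsv[:,2]>170)&(hsv[:,1]<60)&(abs(q[:,2]+24)<6)]
print('white',np.percentile(w,[0.5,99.5],axis=0),len(w))
r=cv2.minAreaRect(w[:,:2].astype(np.float32));print(r)
b=q[(hsv[:,0]>95)&(hsv[:,0]<125)&(hsv[:,1]>90)&(abs(q[:,2]+24)<5)];print('blue deck',np.percentile(b,[0.5,99.5],axis=0))
red=q[((hsv[:,0]<8)|(hsv[:,0]>172))&(hsv[:,1]>130)];print('red',np.percentile(red,[2,50,98],axis=0))
E
```

```text
scene 73
side 33
wrist depth yel [80.93238683  0.30123567 91.23050089] -23.818162829725754 73.11267460832896 ((644.4173583984375, 77.50762939453125), (96.93031311035156, 9.517362594604492), 72.29531860351562)
wrist 449
bar [635.9074288   54.72921559 234.37451058] [[80.29926086  0.35988194 90.37451058]] [np.float64(0.9859736660079695), np.float64(1.8483949640810065), np.float64(1.1183949597006797)]
36 [(60, -25), (63, -24), (66, -24), (69, -22), (72, -22), (75, 12), (78, 88), (81, 89), (84, 87), (87, 12), (90, -4), (93, -4), (96, -5), (99, -5), (102, 3), (105, 4), (108, 3), (111, -23), (114, -23), (117, -23), (120, -25), (123, -24), (126, 313), (129, -24), (132, -24), (135, -25)]
-36 [(60, -25), (63, -24), (66, -24), (69, -22), (72, -22), (75, None), (78, 88), (81, 90), (84, 89), (87, None), (90, -5), (93, -5), (96, -5), (99, -5), (102, -3), (105, 2), (108, -22), (111, -22), (114, -22), (117, -23), (120, -24), (123, -24), (126, -24), (129, -25), (132, -25), (135, -25)]
0 [(60, -25), (63, -25), (66, -25), (69, -22), (72, -23), (75, 88), (78, 90), (81, 92), (84, 90), (87, 88), (90, -22)
[... 924 characters left out ...]
96831512451)Traceback (most recent call last):
  File "<stdin>", line 20, in <module>
    return _quantile_unchecked(
        a, q, axis, out, overwrite_input, method, keepdims, weights)
    return _ureduce(a,
                    func=_quantile_ureduce_func,
    ...<5 lines>...
                    overwrite_input=overwrite_input,
                    method=method)
    r = func(a, **kwargs)
    result = _quantile(arr,
                       quantiles=q,
    ...<2 lines>...
                       out=out,
                       weights=wgt)
    slices_having_nans = np.isnan(arr[-1, ...])
                                  ~~~^^^^^^^^^
IndexError: index -1 is out of bounds for axis 0 with size 0
```

K comes out near 86 in my frame, with the lip at 74–88 and the fence at 101–109, so the drop window is centred at x≈95. The depth reading puts the bar at x 80.7, h 86.5, while triangulation put it at h 90. Next I descend half-open and pinch near the fingertips, so the gripper body stays above the lever.

```bash
python3 -m pendant '[{"linear":[0.5,-0.3,-40],"twist":0},{"linear":[1,-0.6,-80],"twist":0},{"linear":[1,-0.6,-115],"twist":0},{"linear":[1,-0.6,-140],"twist":0},{"linear":[1,-0.6,-155],"twist":0},{"linear":[1,-0.6,-161.5],"twist":0},{"linear":[1,-0.6,-161.5],"twist":0},{"linear":[1,-0.6,-161.5],"twist":0}]' 140
python3 -m pendant '[{"linear":[0,0,0],"twist":0},{"linear":[0,0,0],"twist":0},{"linear":[0,0,0],"twist":0},{"linear":[0,0,0],"twist":0},{"linear":[0,0,0],"twist":0},{"linear":[0,0,0],"twist":0}]' 255
python3 - <<'E'
from h import *
o=bot.get_obs();print(o['tool_pos'],car(o['tool_pos']),o['contact_force'])
cap('wrist');cap('side');c=load('wrist');s=load('side')['frame'][100:250,240:420];s=cv2.resize(s,(480,400),interpolation=3)
cv2.imwrite('pics/w2.png',np.hstack([c['frame'][:,150:470],s]))
E
```

```text
time: 3.38
tool_pos: [636.6, 54.6, 226.4]
tcp_rot: [-3.141, -0.002, -0.309]
contact_force: [0.3, 0.5, -0.3]
grip_width: 41.9
time: 4.12
tool_pos: [636.1, 54.6, 225.3]
tcp_rot: [-3.142, -0.0, -0.309]
contact_force: [-0.0, 0.1, 0.1]
grip_width: 10.9
[636.14833365  54.60193968 225.26683047] [[80.56745771  0.31187412 81.26683047]] [-0.01940668  0.07349262  0.08623724]
```

View pics/w2.png

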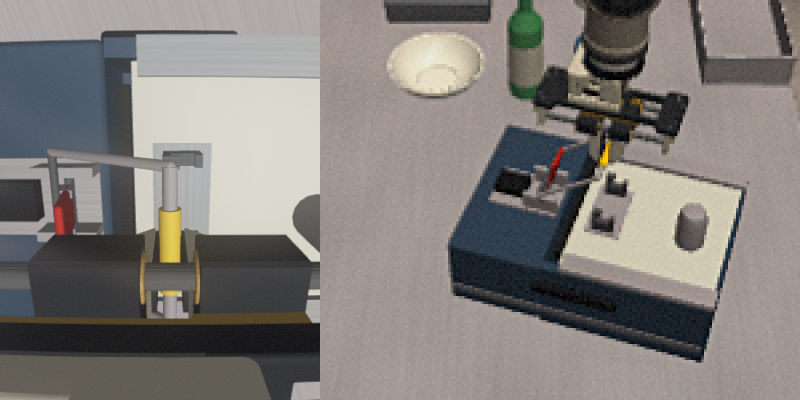

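The sleeve is pinched, with the wrist view showing it between the fingers at (170,240) and a width of 10.9 mm. I lead it to above the hook opening, at x≈95 and h≈27.

```bash
python3 -m pendant '[{"linear":[1,-0.3,-5],"twist":0},{"linear":[2,-0.7,-10],"twist":0},{"linear":[3.2,-1.0,-15],"twist":0},{"linear":[4.4,-1.4,-20],"twist":0},{"linear":[5.6,-1.8,-25],"twist":0},{"linear":[6.8,-2.2,-30],"twist":0},{"linear":[8,-2.6,-35],"twist":0},{"linear":[9.2,-2.9,-40],"twist":0},{"linear":[10.4,-3.3,-45],"twist":0},{"linear":[11.6,-3.7,-50],"twist":0},{"linear":[12.8,-4.1,-55],"twist":0},{"linear":[13.7,-4.4,-59],"twist":0},{"linear":[13.7,-4.4,-59],"twist":0},{"linear":[13.7,-4.4,-59],"twist":0}]'
python3 - <<'E'
from h import *
o=bot.get_obs();print(o['tool_pos'],car(o['tool_pos']),o['contact_force'])
c=cap('wrist');cap('side');s=load('side')['frame'][140:230,280:400];s=cv2.resize(s,(480,360),interpolation=3)
im=np.zeros((400,800,3),np.uint8);im[:,:320]=c['frame'][:,150:470];im[:360,320:]=s
cv2.imwrite('pics/w3.png',im)
E
```

```text
time: 5.98
tool_pos: [649.6, 50.2, 166.1]
tcp_rot: [3.141, 0.001, -0.309]
contact_force: [3.5, 0.2, -0.8]
grip_width: 11.2
[649.60552521  50.24865438 166.05633369] [[94.71114841  0.25609804 22.05633369]] [ 3.52246041  0.15814796 -0.80108934]
```

View pics/w3.png

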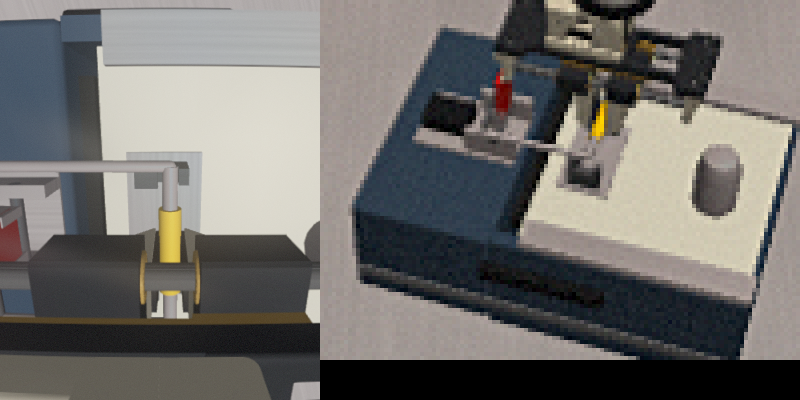

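The bar is over the hooks and still held, with its end at (170,170) and the hook at (150–190,165) below it. Next I check the x offset between bar and hook in depth.

```bash
python3 - <<'E'
from h import *
c=load('wrist');vv,uu=np.mgrid[120:260,200:440];q=car(pts(c,uu.ravel(),vv.ravel()))
for y0 in(40,36,32,28,20):
    s=q[(abs(q[:,1]-y0)<2)]
    print(y0,[(x,int(np.median(s[abs(s[:,0]-x)<1][:,2])) if (abs(s[:,0]-x)<1).any() else None) for x in range(64,118,2)])
E
```

```text
40 [(64, -24), (66, -24), (68, -21), (70, -22), (72, -23), (74, -23), (76, 11), (78, 12), (80, 12), (82, 11), (84, 11), (86, 11), (88, 11), (90, -22), (92, 27), (94, 29), (96, 30), (98, 29), (100, -6), (102, -6), (104, -2), (106, -10), (108, -22), (110, -22), (112, -23), (114, -22), (116, -23)]
36 [(64, 99), (66, 101), (68, 101), (70, 101), (72, 101), (74, 101), (76, 100), (78, 99), (80, 100), (82, 100), (84, 99), (86, 99), (88, 99), (90, -4), (92, 28), (94, 29), (96, 30), (98, 29), (100, 4), (102, 4), (104, 100), (106, 100), (108, 100), (110, 100), (112, 100), (114, 100), (116, 100)]
32 [(64, -24), (66, -24), (68, -23), (70, -22), (72, -22), (74, None), (76, 11), (78, 11), (80, 11), (82, 12), (84, 12), (86, 11), (88, 95), (90, -4), (92, 28), (94, 29), (96, 30), (98, 29), (100, 4), (102, 96), (104, 4), (106, 3), (108, -22), (110, -22), (112, -23), (114, -22), (116, -22)]
28 [(64, -25), (66, -23), (68, -22), (70, -22), (72, -22), (74, None), (76, None), (78, None), (80, None), (82, None), (84, None), (86, None), (88, -22), (90, -22), (92, 28), (94, 30), (96, 30), (98, 29), (100, 27), (102, -23), (104, None), (106, None), (108, -22), (110, -23), (112, -22), (114, -22), (116, -23)]
20 [(64, -24), (66, -24), (68, -22), (70, -22), (72, -22), (74, -22), (76, -23), (78, -22), (80, -22), (82, -22), (84, -22), (86, -22), (88, -23), (90, 28), (92, 31), (94, 32), (96, 32), (98, 31), (100, 30), (102, -22), (104, -23), (106, -22), (108, -22), (110, -22), (112, -23), (114, -23), (116, -23)]
```

The bar axis is at x 95.3, h≈26. The lip spans 75–89 and the fence ends at 107, so the window is about 93–97 and the bar is centred in it. I feel down in small steps.

```bash
python3 -m pendant '[{"linear":[0,0,-2],"twist":0},{"linear":[0,0,-4],"twist":0},{"linear":[0,0,-6],"twist":0},{"linear":[0,0,-8],"twist":0},{"linear":[0,0,-9],"twist":0},{"linear":[0,0,-10],"twist":0},{"linear":[0,0,-10],"twist":0}]'
python3 -m pendant '[{"linear":[0,0,-1],"twist":0},{"linear":[0,0,-2],"twist":0},{"linear":[0,0,-3],"twist":0},{"linear":[0,0,-4],"twist":0},{"linear":[0,0,-4],"twist":0}]'
python3 -m pendant '[{"linear":[0,0,-1],"twist":0},{"linear":[0,0,-2],"twist":0},{"linear":[0,0,-3],"twist":0},{"linear":[0,0,-3],"twist":0}]'
```

```text
time: 6.95
tool_pos: [649.4, 50.3, 155.9]
tcp_rot: [3.141, 0.001, -0.309]
contact_force: [-0.8, 0.5, -1.0]
grip_width: 10.6
time: 7.58
tool_pos: [649.8, 50.2, 152.1]
tcp_rot: [3.142, 0.0, -0.309]
contact_force: [-0.6, 0.4, -0.9]
grip_width: 10.8
time: 8.07
tool_pos: [649.8, 50.2, 149.1]
tcp_rot: [3.142, 0.0, -0.309]
contact_force: [-0.9, 0.7, -1.1]
grip_width: 10.8
```

There is no contact and the bar is at h≈9.6, already between the lip and the fence. I continue down.

```bash
python3 -m pendant '[{"linear":[0,0,-1],"twist":0},{"linear":[0,0,-2],"twist":0},{"linear":[0,0,-3],"twist":0},{"linear":[0,0,-4],"twist":0},{"linear":[0,0,-4],"twist":0}]'
python3 -m pendant '[{"linear":[0,0,-1],"twist":0},{"linear":[0,0,-2],"twist":0},{"linear":[0,0,-3],"twist":0},{"linear":[0,0,-3],"twist":0}]'
python3 - <<'E'
from h import *
c=cap('wrist');vv,uu=np.mgrid[120:260,200:440];q=car(pts(c,uu.ravel(),vv.ravel()))
for y0 in(40,32,28,20):
    s=q[(abs(q[:,1]-y0)<2)]
    print(y0,[(x,int(np.median(s[abs(s[:,0]-x)<1][:,2])) if (abs(s[:,0]-x)<1).any() else None) for x in range(72,112,2)])
E
```

```text
time: 8.7
tool_pos: [649.8, 50.2, 145.0]
tcp_rot: [3.142, 0.0, -0.309]
contact_force: [-0.8, 0.7, -0.4]
grip_width: 10.6
time: 9.2
tool_pos: [649.8, 50.1, 142.1]
tcp_rot: [3.142, 0.0, -0.309]
contact_force: [-1.4, 1.1, -0.3]
grip_width: 10.5
40 [(72, None), (74, None), (76, 10), (78, 10), (80, 10), (82, 9), (84, 10), (86, 9), (88, 8), (90, -4), (92, 4), (94, 5), (96, 6), (98, 5), (100, -4), (102, -3), (104, -3), (106, -4), (108, -23), (110, -23)]
32 [(72, None), (74, None), (76, 12), (78, 11), (80, 12), (82, 12), (84, 12), (86, 12), (88, 68), (90, -4), (92, 4), (94, 6), (96, 6), (98, 5), (100, 2), (102, 72), (104, 66), (106, 4), (108, -22), (110, -22)]
28 [(72, None), (74, None), (76, None), (78, None), (80, None), (82, None), (84, None), (86, None), (88, None), (90, None), (92, 4), (94, 6), (96, 6), (98, 5), (100, 3), (102, None), (104, None), (106, None), (108, -22), (110, -23)]
20 [(72, -23), (74, -22), (76, -22), (78, -22), (80, -22), (82, -22), (84, -22), (86, -23), (88, -23), (90, 2), (92, 7), (94, 8), (96, 8), (98, 7), (100, 5), (102, -22), (104, -22), (106, -23), (108, -22), (110, -22)]
```

The bar axis is at h≈2 with no force. I go 2 mm further, hold, then draw back 6 mm under the lip.

```bash
python3 -m pendant '[{"linear":[0,0,-1],"twist":0},{"linear":[0,0,-2],"twist":0},{"linear":[0,0,-2],"twist":0},{"linear":[0,0,-2],"twist":0},{"linear":[0,0,-2],"twist":0}]'
python3 -m pendant '[{"linear":[-1,0.3,0],"twist":0},{"linear":[-2,0.6,0],"twist":0},{"linear":[-3,0.9,0],"twist":0},{"linear":[-4,1.3,0],"twist":0},{"linear":[-5,1.6,0],"twist":0},{"linear":[-5.7,1.8,0],"twist":0},{"linear":[-5.7,1.8,0],"twist":0},{"linear":[-5.7,1.8,0],"twist":0}]'
```

```text
time: 9.88
tool_pos: [649.6, 50.2, 140.4]
tcp_rot: [3.142, 0.0, -0.309]
contact_force: [-3.9, 0.4, 4.8]
grip_width: 10.8
time: 10.88
tool_pos: [646.3, 51.2, 140.4]
tcp_rot: [-3.141, -0.005, -0.309]
contact_force: [6.6, -0.9, -1.5]
grip_width: 11.1
```

```bash
python3 - <<'E'
from h import *
c=cap('wrist');vv,uu=np.mgrid[120:260,200:440];q=car(pts(c,uu.ravel(),vv.ravel()))
print(bot.get_obs()['contact_force'],car(bot.get_obs()['tool_pos']))
for y0 in(40,32,28,20):
    s=q[(abs(q[:,1]-y0)<2)]
    print(y0,[(x,int(np.median(s[abs(s[:,0]-x)<1][:,2])) if (abs(s[:,0]-x)<1).any() else None) for x in range(72,112,2)])
cap('side');s=load('side')['frame'][140:230,280:400];s=cv2.resize(s,(480,360),interpolation=3)
im=np.zeros((400,800,3),np.uint8);im[:,:320]=c['frame'][:,150:470];im[:360,320:]=s
cv2.imwrite('pics/w4.png',im)
E
```

```text
[ 6.74756367 -1.7828137  -0.28594451] [[91.338102    0.19858173 -3.57147898]]
40 [(72, None), (74, None), (76, 10), (78, 10), (80, 10), (82, 7), (84, 10), (86, 10), (88, 7), (90, 4), (92, 4), (94, 4), (96, 2), (98, -8), (100, -5), (102, -4), (104, -2), (106, -4), (108, -22), (110, -22)]
32 [(72, -22), (74, None), (76, 12), (78, 11), (80, 11), (82, 11), (84, 69), (86, 11), (88, 11), (90, 4), (92, 4), (94, 4), (96, 2), (98, 70), (100, 4), (102, 3), (104, 3), (106, 3), (108, None), (110, -22)]
28 [(72, -23), (74, None), (76, None), (78, None), (80, None), (82, None), (84, None), (86, None), (88, 2), (90, 3), (92, 4), (94, 4), (96, 2), (98, 70), (100, None), (102, None), (104, None), (106, None), (108, None), (110, -22)]
20 [(72, -22), (74, -23), (76, -22), (78, -22), (80, -22), (82, -22), (84, -22), (86, -22), (88, 4), (90, 6), (92, 6), (94, 6), (96, 5), (98, -22), (100, -22), (102, -23), (104, -22), (106, -22), (108, -22), (110, -22)]
```

View pics/w4.png

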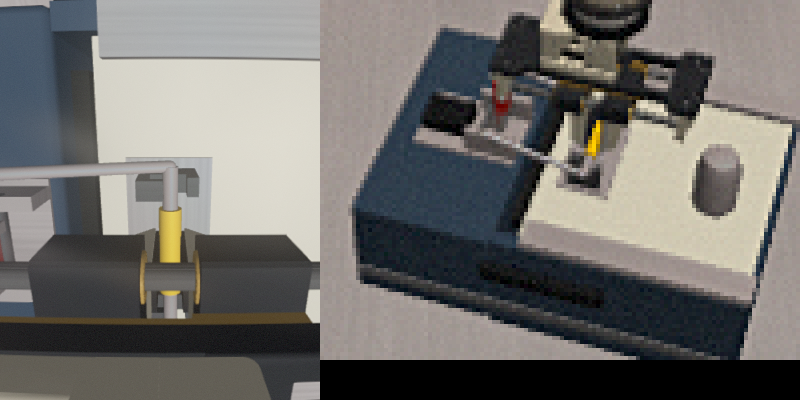

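The bar rests on the shelf at x≈92.5, h≈0, about K+6.5 and just entering under the lip. The pull back stalled at about 6.7 N, probably because the lever tip touches the gripper body. I let go, rise and twist 90° so the narrow side of the body faces the lever, then draw the bar back from behind with closed fingers.

```bash
python3 -m pendant '[{"linear":[2,-0.6,0],"twist":0},{"linear":[2,-0.6,0],"twist":0},{"linear":[2,-0.6,0],"twist":0},{"linear":[2,-0.6,0],"twist":0}]' 185
python3 -m pendant '[{"linear":[0,0,10],"twist":0},{"linear":[0,0,30],"twist":0},{"linear":[0,0,60],"twist":0},{"linear":[0,0,100],"twist":0},{"linear":[0,0,130],"twist":0},{"linear":[0,0,130],"twist":10},{"linear":[0,0,130],"twist":20},{"linear":[0,0,130],"twist":30},{"linear":[0,0,130],"twist":40},{"linear":[0,0,130],"twist":50},{"linear":[0,0,130],"twist":60},{"linear":[0,0,130],"twist":70},{"linear":[0,0,130],"twist":80},{"linear":[0,0,130],"twist":90},{"linear":[0,0,130],"twist":90},{"linear":[0,0,130],"twist":90}]' -
python3 -m pendant '[{"linear":[0,0,0],"twist":0},{"linear":[0,0,0],"twist":0},{"linear":[0,0,0],"twist":0}]' 255
python3 - <<'E'
from h import *
print(car(bot.get_obs()['tool_pos']))
c=cap('wrist');cap('scene');cap('side');s=load('scene')['frame'][165:255,270:400];s=cv2.resize(s,(480,332),interpolation=3)
im=np.zeros((400,800,3),np.uint8);im[:,:320]=cv2.resize(c['frame'],(320,200)).repeat(2,0);im[:332,320:]=s
cv2.imwrite('pics/w5.png',im);cv2.imwrite('/tmp/wr.png',c['frame'])
for n,roi in(('scene',(250,160,410,310)),('side',(280,140,410,240)),('wrist',(0,0,640,400))):
    c=load(n);m=yel(c,roi=roi);v,u=np.nonzero(m)
    if len(u)>5:
        q=car(pts(c,u,v));q=q[(abs(q[:,1])<35)&(q[:,2]<120)];print(n,len(q),np.median(q,0) if len(q) else '')
E
```

```text
time: 11.48
tool_pos: [645.9, 51.4, 140.1]
tcp_rot: [3.141, 0.0, -0.309]
contact_force: [1.0, 0.2, -0.2]
grip_width: 25.1
time: 13.48
tool_pos: [646.2, 51.4, 270.7]
tcp_rot: [3.141, -0.0, 1.259]
contact_force: [0.2, -0.1, -0.0]
grip_width: 25.4
time: 13.85
tool_pos: [646.1, 51.3, 270.2]
tcp_rot: [-3.142, -0.0, 1.261]
contact_force: [0.1, 0.2, 0.2]
grip_width: 1.5
[[ 91.08205078   0.23619178 126.2050148 ]]
scene 67 [94.43954263  1.83221819  6.4148994 ]
side 31 [89.72926991 -3.36175424  7.88161668]
wrist 558 [91.35241182 -0.81543163  5.80801881]
```

View pics/w5.png

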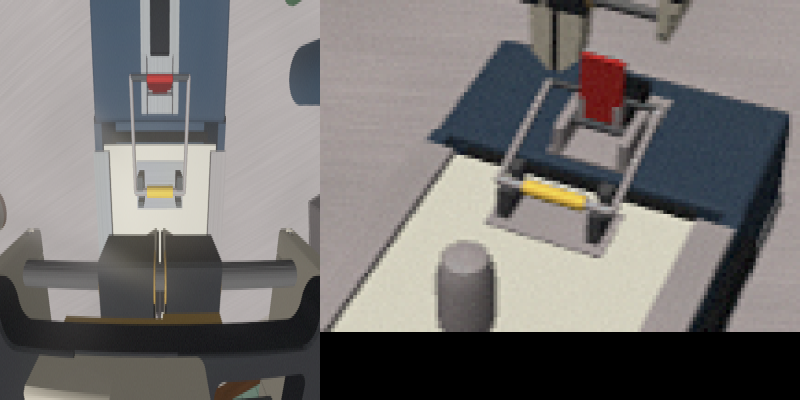

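The bar lies in the hooks at x≈91, h≈0, and the lever is upright. I come down behind the bar with the closed fingers and draw it back.

```bash
python3 -m pendant '[{"linear":[10,-3.2,0],"twist":0},{"linear":[20,-6.4,-30],"twist":0},{"linear":[20,-6.4,-70],"twist":0},{"linear":[20,-6.4,-100],"twist":0},{"linear":[20,-6.4,-120],"twist":0},{"linear":[20,-6.4,-127],"twist":0},{"linear":[20,-6.4,-131],"twist":0},{"linear":[20,-6.4,-131],"twist":0},{"linear":[20,-6.4,-131],"twist":0}]'
python3 -m pendant '[{"linear":[-1,0.3,0],"twist":0},{"linear":[-2,0.6,0],"twist":0},{"linear":[-3,0.9,0],"twist":0},{"linear":[-4,1.3,0],"twist":0},{"linear":[-5,1.6,0],"twist":0},{"linear":[-5,1.6,0],"twist":0}]'
python3 -m pendant '[{"linear":[-1,0.3,0],"twist":0},{"linear":[-2,0.6,0],"twist":0},{"linear":[-3,0.9,0],"twist":0},{"linear":[-3,0.9,0],"twist":0}]'
```

```text
time: 15.12
tool_pos: [666.6, 45.0, 140.2]
tcp_rot: [3.14, -0.001, 1.262]
contact_force: [0.0, 0.3, 0.8]
grip_width: 0.2
time: 15.88
tool_pos: [662.0, 46.3, 139.7]
tcp_rot: [3.139, -0.0, 1.262]
contact_force: [4.2, -1.4, 0.6]
grip_width: 0.6
time: 16.38
tool_pos: [660.0, 46.9, 140.1]
tcp_rot: [3.137, -0.001, 1.262]
contact_force: [6.8, -3.0, 0.6]
grip_width: 0.7
```

```bash
cat > prof.py <<'E'
from h import *
o=bot.get_obs();print('tcp',car(o['tool_pos']),o['contact_force'])
c=cap('wrist');vv,uu=np.mgrid[0:330,0:640];q=car(pts(c,uu.ravel(),vv.ravel()))
for y0 in(40,36,32,-32,-36,-40):
    s=q[(abs(q[:,1]-y0)<1.5)]
    print(y0,[(x,int(np.median(s[abs(s[:,0]-x)<1][:,2])) if (abs(s[:,0]-x)<1).any() else None) for x in range(70,112,2)])
s=q[(abs(q[:,1])<14)&(q[:,2]<75)&(q[:,2]>15)&(q[:,0]<50)]
if len(s): print('lever',s[s[:,2].argmax()],np.median(s,0))
E
python3 prof.py
```

```text
tcp [[105.61351858   0.24024276  -3.90676169]] [ 6.83044801 -2.97196614  0.57548399]
40 [(70, -23), (72, -22), (74, 74), (76, 75), (78, 78), (80, 93), (82, 76), (84, 12), (86, 11), (88, 12), (90, None), (92, 1), (94, 1), (96, -4), (98, -5), (100, -5), (102, None), (104, None), (106, None), (108, None), (110, None)]
36 [(70, -23), (72, -23), (74, 73), (76, 73), (78, 77), (80, 93), (82, 12), (84, 11), (86, 11), (88, 11), (90, None), (92, None), (94, 0), (96, -5), (98, -4), (100, -5), (102, None), (104, None), (106, None), (108, None), (110, None)]
32 [(70, -22), (72, -22), (74, -22), (76, 0), (78, 10), (80, 93), (82, 8), (84, -4), (86, 0), (88, 2), (90, -5), (92, 1), (94, 1), (96, -4), (98, -5), (100, -9), (102, -15), (104, -19), (106, -22), (108, None), (110, None)]
-32 [(70, 74), (72, -22), (74, -22), (76, -1), (78, 3), (80, 93), (82, 7), (84, 84), (86, 0), (88, 2), (90, -13), (92, 1), (94, 0), (96, -4), (98, -5), (100, -10), (102, -16), (104, -21), (106, -23), (108, None), (110, None)]
-36 [(70, -23), (72, -22), (74, 74), (76, 12), (78, 78), (80, 93), (82, 76), (84, 87), (86, 11), (88, 11), (90, None), (92, 2), (94, 1), (96, -4), (98, -4), (100, -5), (102, None), (104, None), (106, None), (108, None), (110, None)]
-40 [(70, -22), (72, -23), (74, 74), (76, 74), (78, 78), (80, 93), (82, 12), (84, 87), (86, 12), (88, 12), (90, None), (92, 1), (94, 1), (96, -4), (98, -4), (100, -5), (102, None), (104, None), (106, None), (108, None), (110, None)]
lever [-1.72826339 -9.56495865 41.23210213] [-0.62254055 -0.1015966  29.30386613]
```

The fingers have just met the bar, whose axis is at about 91. I continue drawing in small steps.

```bash
python3 -m pendant '[{"linear":[-1,0.3,0],"twist":0},{"linear":[-2,0.6,0],"twist":0},{"linear":[-3,0.9,0],"twist":0},{"linear":[-3,0.9,0],"twist":0}]'
python3 -m pendant '[{"linear":[-1,0.3,0],"twist":0},{"linear":[-2,0.6,0],"twist":0},{"linear":[-2,0.6,0],"twist":0}]'
python3 prof.py
```

```text
time: 16.92
tool_pos: [657.3, 47.8, 140.2]
tcp_rot: [3.136, -0.001, 1.262]
contact_force: [7.8, -2.4, 0.2]
grip_width: 0.5
time: 17.3
tool_pos: [655.9, 48.2, 140.5]
tcp_rot: [3.134, -0.001, 1.261]
contact_force: [10.5, -2.8, -0.0]
grip_width: 0.5
tcp [[101.36252009   0.19360527  -3.51698915]] [10.45867979 -2.76229153 -0.03576298]
40 [(70, 75), (72, 77), (74, 78), (76, 78), (78, 12), (80, 11), (82, 12), (84, 11), (86, 12), (88, 11), (90, None), (92, None), (94, None), (96, None), (98, None), (100, None), (102, None), (104, None), (106, None), (108, None), (110, None)]
36 [(70, 75), (72, 77), (74, 78), (76, 77), (78, 12), (80, 12), (82, 12), (84, 11), (86, 12), (88, 12), (90, None), (92, None), (94, None), (96, None), (98, None), (100, None), (102, None), (104, None), (106, None), (108, None), (110, None)]
32 [(70, -22), (72, 77), (74, 78), (76, 8), (78, 5), (80, 5), (82, 3), (84, 7), (86, 10), (88, 11), (90, 0), (92, -4), (94, -4), (96, -9), (98, -15), (100, -21), (102, -22), (104, None), (106, None), (108, None), (110, None)]
-32 [(70, -22), (72, -22), (74, 79), (76, 11), (78, 6), (80, 13), (82, 1), (84, 2), (86, 5), (88, 2), (90, -11), (92, -4), (94, -5), (96, -11), (98, -16), (100, -22), (102, -22), (104, None), (106, None), (108, None), (110, None)]
-36 [(70, 75), (72, 77), (74, 78), (76, 77), (78, 76), (80, 87), (82, 11), (84, 11), (86, 12), (88, 11), (90, None), (92, None), (94, None), (96, -5), (98, None), (100, None), (102, None), (104, None), (106, None), (108, None), (110, None)]
-40 [(70, 75), (72, 77), (74, 78), (76, 77), (78, 12), (80, 87), (82, 12), (84, 11), (86, 12), (88, 12), (90, None), (92, None), (94, None), (96, None), (98, None), (100, None), (102, None), (104, None), (106, None), (108, None), (110, None)]
lever [ -7.92617095 -13.96477266  34.54505839] [-5.66608335 -0.12355137 24.95928673]
```

The bar is now at about x 86.5 ≈ K, under the lip. I release it, rise, move over to the lever face and check the lever and bracket.

```bash
python3 -m pendant '[{"linear":[4,-1.3,0],"twist":0},{"linear":[8,-2.6,0],"twist":0},{"linear":[8,-2.6,20],"twist":0},{"linear":[8,-2.6,60],"twist":0},{"linear":[8,-2.6,110],"twist":0},{"linear":[8,-2.6,130],"twist":0},{"linear":[0,0,130],"twist":0},{"linear":[0,0,130],"twist":0},{"linear":[0,0,130],"twist":0}]'
cat > lev.py <<'E'
from h import *
o=bot.get_obs();print('tcp',car(o['tool_pos']),o['contact_force'])
for n in('wrist','scene','side'):
    c=cap(n);vv,uu=np.mgrid[0:400,0:640];u=uu.ravel();v=vv.ravel();q=car(pts(c,u,v));hsv=cv2.cvtColor(c['frame'],cv2.COLOR_BGR2HSV).reshape(-1,3)
    s=q[((hsv[:,0]<6)|(hsv[:,0]>174))&(hsv[:,1]>140)&(abs(q[:,1])<25)&(abs(q[:,0])<90)&(q[:,2]<80)&(q[:,2]>-10)]
    if len(s)>10: print(n,'red',len(s),np.percentile(s,[3,50,97],axis=0).round(1).tolist())
    ye=q[(hsv[:,0]>18)&(hsv[:,0]<35)&(hsv[:,1]>120)&(abs(q[:,1])<30)&(q[:,2]<100)&(abs(q[:,0]-90)<30)]
    if len(ye): print(n,'bar',np.median(ye,0).round(1))
E
python3 lev.py; python3 - <<'E'
from h import *
c=load('wrist');vv,uu=np.mgrid[0:400,0:640];q=car(pts(c,uu.ravel(),vv.ravel()))
for y0 in(26,20,0,-20,-26):
    s=q[(abs(q[:,1]-y0)<2)]
    print(y0,[(x,int(np.median(s[abs(s[:,0]-x)<2][:,2])) if (abs(s[:,0]-x)<2).any() else None) for x in range(-90,30,6)])
im=np.hstack([cv2.resize(c['frame'][:250,120:520],(400,250)),cv2.resize(load('scene')['frame'][165:245,280:400],(375,250))]);cv2.imwrite('pics/w6.png',im)
E
```

```text
time: 18.48
tool_pos: [652.4, 49.1, 267.6]
tcp_rot: [-3.139, 0.001, 1.262]
contact_force: [-0.6, -0.0, 0.1]
grip_width: 0.4
tcp [[9.77748106e+01 7.09229442e-04 1.23563097e+02]] [-0.56002909 -0.02902448  0.14638874]
wrist red 2036 [[-22.9, -16.4, 10.9], [-13.4, -0.4, 45.6], [-0.6, 15.2, 60.6]]
wrist bar [85.  -0.2  4.2]
scene red 202 [[-20.8, -14.2, 9.4], [-11.9, 0.9, 37.3], [-1.1, 17.8, 61.5]]
scene bar [88.5 -0.   4.4]
side red 65 [[-24.5, -18.3, 11.2], [-14.1, -0.5, 43.3], [-3.9, 13.6, 63.0]]
side bar [84.1  1.   5.8]
26 [(-90, None), (-84, None), (-78, None), (-72, -21), (-66, -22), (-60, -22), (-54, -22), (-48, -22), (-42, -21), (-36, -22), (-30, 2), (-24, 2), (-18, 21), (-12, 3), (-6, 3), (0, 2), (6, 2), (12, 2), (18, 3), (24, -26)]
20 [(-90, None), (-84, None), (-78, None), (-72, -22), (-66, -21), (-60, -22), (-54, -22), (-48, -22), (-42, -21), (-36, None), (-30, None), (-24, None), (-18, 20), (-12, 21), (-6, -22), (0, 2), (6, -21), (12, -21), (18, -21), (24, -26)]
0 [(-90, None), (-84, None), (-78, None), (-72, None), (-66, -6), (-60, -6), (-54, -6), (-48, -6), (-42, -6), (-36, None), (-30, None), (-24, 59), (-18, 56), (-12, 41), (-6, 25), (0, 10), (6, -21), (12, -22), (18, -22), (24, -25)]
-20 [(-90, None), (-84, None), (-78, None), (-72, -22), (-66, -21), (-60, -22), (-54, -21), (-48, -21), (-42, -21), (-36, None), (-30, None), (-24, 59), (-18, 53), (-12, 23), (-6, 23), (0, 3), (6, -21), (12, -21), (18, -21), (24, -25)]
-26 [(-90, None), (-84, None), (-78, None), (-72, -22), (-66, -22), (-60, -21), (-54, -22), (-48, -22), (-42, -22), (-36, -21), (-30, 2), (-24, 3), (-18, 21), (-12, 4), (-6, 3), (0, 3), (6, 3), (12, 3), (18, 2), (24, -25)]
```

View pics/w6.png

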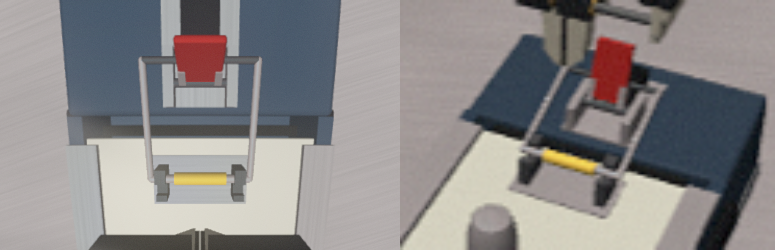

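The bar sits under both hook lips, level, with x≈85 and h≈0. The lever leans at about 1.2 rad, and its face passes through (0,10) and (-12,41). I bring the closed fingers in front of the face.

```bash
python3 -m pendant '[{"linear":[-40,12.8,0],"twist":0},{"linear":[-80,25.5,0],"twist":0},{"linear":[-80,25.5,-20],"twist":0},{"linear":[-80,25.5,-50],"twist":0},{"linear":[-80,25.5,-70],"twist":0},{"linear":[-80,25.5,-76],"twist":0},{"linear":[-80,25.5,-76],"twist":0},{"linear":[-80,25.5,-76],"twist":0}]' 255
python3 - <<'E'
from h import *
o=bot.get_obs();print(car(o['tool_pos']),o['contact_force'])
for th in np.arange(1.2,-0.01,-.1):
    p=50*np.array([-np.cos(th),np.sin(th)])+3*np.array([np.sin(th),np.cos(th)]);x=p[0]+9.3;h=p[1]
    w=wor(x,0,h)-o['tool_pos'];print(round(th,1),round(x,1),round(h,1),w.round(1))
E
```

```text
time: 19.62
tool_pos: [573.7, 74.4, 194.2]
tcp_rot: [3.14, -0.001, 1.262]
contact_force: [0.3, -0.4, 0.6]
grip_width: 0.5
[[15.06065852  0.21793795 50.21299051]] [ 0.29797764 -0.38484249  0.56180728]
1.2 -6.0 47.7 [-20.2   6.2  -2.5]
1.1 -10.7 45.9 [-24.6   7.6  -4.3]
1.0 -15.2 43.7 [-28.9   9.   -6.5]
0.9 -19.4 41.0 [-32.9  10.3  -9.2]
0.8 -23.4 38.0 [-36.7  11.5 -12.3]
0.7 -27.0 34.5 [-40.1  12.6 -15.7]
0.6 -30.3 30.7 [-43.3  13.6 -19.5]
0.5 -33.1 26.6 [-46.   14.4 -23.6]
0.4 -35.6 22.2 [-48.3  15.2 -28. ]
0.3 -37.6 17.6 [-50.2  15.8 -32.6]
0.2 -39.1 12.9 [-51.7  16.3 -37.3]
0.1 -40.2 8.0 [-52.7  16.6 -42.2]
-0.0 -40.7 3.0 [-53.2  16.7 -47.2]
```

```bash
python3 -m pendant '[{"linear":[-6,1.9,-1],"twist":0},{"linear":[-12,3.7,-2],"twist":0},{"linear":[-16,5,-2.5],"twist":0},{"linear":[-18,5.6,-2.5],"twist":0},{"linear":[-19.5,6,-2.5],"twist":0},{"linear":[-21,6.5,-2.8],"twist":0},{"linear":[-22.5,7,-3.4],"twist":0},{"linear":[-24,7.4,-4],"twist":0},{"linear":[-25.5,7.9,-4.8],"twist":0},{"linear":[-27,8.4,-5.5],"twist":0},{"linear":[-28.9,9,-6.5],"twist":0},{"linear":[-28.9,9,-6.5],"twist":0}]'
python3 lev.py
```

```text
time: 21.12
tool_pos: [545.1, 83.3, 187.1]
tcp_rot: [3.139, -0.001, 1.262]
contact_force: [5.8, -1.7, -0.5]
grip_width: 0.7
tcp [[-14.88127955  -0.07177902  43.09939316]] [ 5.81942816 -1.65278274 -0.46242634]
wrist red 1170 [[-36.5, -16.6, 37.3], [-32.9, -0.3, 52.6], [-20.8, 15.8, 54.6]]
scene red 119 [[-27.2, -13.6, 9.2], [-13.3, 3.6, 26.3], [-2.9, 18.2, 50.6]]
scene bar [84.6  1.   8.5]
side red 18 [[-22.2, -19.4, 8.8], [-12.0, -7.7, 19.1], [-4.5, 8.2, 32.8]]
side bar [81.   1.6 11.3]
```

The lever is at about 1.0 with 6 N of press. The bar has moved from x 88 to 84.6, trapped under the lip, and is drawing the lid. I continue along the arc.

```bash
python3 -m pendant '[{"linear":[-1.3,0.4,-0.9],"twist":0},{"linear":[-2.6,0.8,-1.8],"twist":0},{"linear":[-4,1.3,-2.7],"twist":0},{"linear":[-5.3,1.7,-3.7],"twist":0},{"linear":[-6.6,2.1,-4.8],"twist":0},{"linear":[-7.8,2.5,-5.8],"twist":0},{"linear":[-9,2.9,-7],"twist":0},{"linear":[-10.1,3.2,-8.1],"twist":0},{"linear":[-11.2,3.6,-9.2],"twist":0},{"linear":[-11.2,3.6,-9.2],"twist":0}]'
python3 lev.py
```

```text
time: 22.52
tool_pos: [535.4, 86.4, 179.1]
tcp_rot: [3.135, -0.001, 1.262]
contact_force: [7.8, -3.2, 3.5]
grip_width: 0.8
tcp [[-2.51244670e+01 -3.83544734e-03  3.50743893e+01]] [ 7.83541996 -3.17001983  3.47989073]
wrist red 1557 [[-48.3, -16.9, 33.1], [-42.8, -0.3, 41.6], [-32.7, 16.1, 44.6]]
scene red 123 [[-35.9, -12.7, 7.7], [-20.2, 4.5, 22.1], [-4.1, 18.6, 44.4]]
scene bar [81.5  0.7  8.4]
side red 22 [[-30.6, -18.1, 3.3], [-15.1, 0.0, 17.2], [-6.2, 11.2, 23.7]]
side bar [77.8 -1.3 10.5]
```

```bash
python3 -m pendant '[{"linear":[-1.1,0.3,-1.3],"twist":0},{"linear":[-2.2,0.7,-2.6],"twist":0},{"linear":[-3.2,1,-3.8],"twist":0},{"linear":[-4.1,1.3,-5.2],"twist":0},{"linear":[-5,1.5,-6.5],"twist":0},{"linear":[-5.9,1.8,-7.9],"twist":0},{"linear":[-6.7,2.1,-9.3],"twist":0},{"linear":[-7.5,2.3,-10.8],"twist":0},{"linear":[-8.2,2.6,-12.3],"twist":0},{"linear":[-8.2,2.6,-12.3],"twist":0}]'
python3 lev.py
```

```text
time: 23.92
tool_pos: [526.2, 89.4, 166.2]
tcp_rot: [3.138, -0.001, 1.262]
contact_force: [3.9, -2.0, 3.0]
grip_width: 0.4
tcp [[-3.47873251e+01 -7.21833935e-03  2.22128324e+01]] [ 3.85900508 -2.0319792   2.98618504]
wrist red 1786 [[-58.9, -16.7, 20.7], [-51.9, -0.3, 24.6], [-42.8, 15.8, 28.1]]
scene red 110 [[-48.4, -12.9, 5.2], [-24.7, 4.5, 14.2], [-5.4, 18.5, 28.8]]
scene bar [79.4  1.8  8.2]
side red 24 [[-27.1, -8.8, 6.2], [-16.8, 2.3, 10.8], [-8.4, 12.4, 16.7]]
side bar [76.1  0.1 10.3]
```

```bash
python3 -m pendant '[{"linear":[-0.7,0.2,-1.5],"twist":0},{"linear":[-1.3,0.4,-3],"twist":0},{"linear":[-1.9,0.6,-4.6],"twist":0},{"linear":[-2.4,0.8,-6.2],"twist":0},{"linear":[-2.9,0.9,-7.8],"twist":0},{"linear":[-3.4,1.1,-9.3],"twist":0},{"linear":[-3.8,1.2,-11],"twist":0},{"linear":[-4.2,1.3,-12.5],"twist":0},{"linear":[-4.4,1.4,-14.2],"twist":0},{"linear":[-4.4,1.4,-14.2],"twist":0}]'
python3 lev.py
```

```text
time: 25.32
tool_pos: [519.9, 91.1, 150.6]
tcp_rot: [-3.14, 0.0, 1.262]
contact_force: [-0.2, -0.2, 0.7]
grip_width: 0.4
tcp [[-41.28640733  -0.29833396   6.57565668]] [-0.24065244 -0.18290701  0.69289082]
wrist red 1696 [[-63.6, -16.7, 4.2], [-56.7, -0.5, 5.5], [-48.9, 15.9, 16.5]]
scene red 84 [[-60.5, -12.3, 0.9], [-27.7, 5.3, 5.0], [-7.6, 18.4, 7.9]]
scene bar [79.3  1.8  8.1]
side red 32 [[-34.8, -14.0, -4.2], [-22.1, 2.2, 5.2], [-9.2, 14.1, 8.8]]
side bar [76.4 -0.4 10.6]
```

The force dropped to zero, so the lever has snapped over. I retract and check.

```bash
python3 -m pendant '[{"linear":[0,0,20],"twist":0},{"linear":[0,0,60],"twist":0},{"linear":[10,0,110],"twist":0},{"linear":[40,-20,150],"twist":0},{"linear":[60,-30,160],"twist":0},{"linear":[60,-30,160],"twist":0},{"linear":[60,-30,160],"twist":0}]'
python3 lev.py; python3 - <<'E'
from h import *
c=load('wrist');vv,uu=np.mgrid[0:400,0:640];q=car(pts(c,uu.ravel(),vv.ravel()))
for y0 in(10,0,-10,32,36,-36):
    s=q[(abs(q[:,1]-y0)<2)]
    print(y0,[(x,int(np.median(s[abs(s[:,0]-x)<1.5][:,2]*10)/1)/10 if (abs(s[:,0]-x)<1.5).any() else None) for x in list(range(-70,0,6))+list(range(62,106,4))])
im=np.hstack([cv2.resize(c['frame'][:300,100:540],(440,300)),cv2.resize(load('side')['frame'][140:230,280:386],(354,300))]);cv2.imwrite('pics/w7.png',im)
E
```

```text
time: 26.35
tool_pos: [579.5, 61.4, 310.0]
tcp_rot: [-3.139, 0.0, 1.262]
contact_force: [-0.9, 0.2, -0.4]
grip_width: 0.6
tcp [[ 24.48662588 -10.41248927 165.97592899]] [-0.90849989  0.18958943 -0.39975999]
wrist red 1769 [[-61.7, -16.7, 2.0], [-38.6, -0.7, 4.3], [-8.2, 14.9, 6.6]]
wrist bar [73.9  5.8  7.7]
scene red 138 [[-61.5, -14.1, 2.4], [-38.5, 1.3, 5.9], [-6.2, 18.8, 9.4]]
scene bar [79.8  1.9  8.7]
side red 104 [[-66.0, -18.3, -1.5], [-42.7, -1.4, 6.2], [-10.4, 17.4, 11.9]]
side bar [75.8 -1.4  9.9]
10 [(-70, -6.5), (-64, -6.3), (-58, 5.7), (-52, 5.0), (-46, 4.4), (-40, 4.3), (-34, 3.8), (-28, 3.9), (-22, 3.9), (-16, 3.2), (-10, 249.1), (-4, 254.4), (62, -23.3), (66, -22.5), (70, -23.2), (74, 6.8), (78, -22.1), (82, -23.3), (86, None), (90, None), (94, None), (98, None), (102, None)]
0 [(-70, -6.6), (-64, -5.5), (-58, 5.6), (-52, 4.9), (-46, 5.0), (-40, 4.7), (-34, 4.4), (-28, 3.5), (-22, 3.1), (-16, 2.5), (-10, 249.2), (-4, 254.4), (62, -23.2), (66, -23.1), (70, -23.0), (74, 6.5), (78, -22.8), (82, None), (86, None), (90, None), (94, None), (98, None), (102, None)]
-10 [(-7
[... 501 characters left out ...]
, (78, 11.2), (82, -23.2), (86, -5.4), (90, -13.4), (94, -23.1), (98, None), (102, None)]
36 [(-70, -24.8), (-64, -24.7), (-58, -24.2), (-52, -24.7), (-46, -25.3), (-40, -24.5), (-34, -24.9), (-28, -23.0), (-22, -4.1), (-16, -24.9), (-10, -25.1), (-4, 247.2), (62, -22.9), (66, -23.4), (70, 11.3), (74, 11.9), (78, 11.7), (82, 11.3), (86, None), (90, None), (94, None), (98, None), (102, None)]
-36 [(-70, -22.6), (-64, -23.5), (-58, -23.3), (-52, -22.7), (-46, -23.0), (-40, -24.0), (-34, -25.1), (-28, -22.1), (-22, -4.4), (-16, -24.3), (-10, 249.1), (-4, 254.4), (62, -23.2), (66, -23.2), (70, 11.5), (74, 12.4), (78, 12.1), (82, None), (86, None), (90, None), (94, None), (98, None), (102, None)]
```

View pics/w7.png

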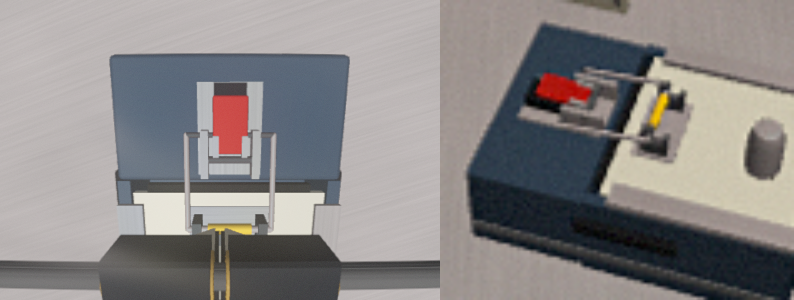

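The latch is closed and the bar is under the hooks, but the plate slope reads about 0.055 rad, close to the 0.06 limit. I press it gently once more near its end.

```bash
python3 -m pendant '[{"linear":[-35,16,0],"twist":0},{"linear":[-67.8,32.5,-20],"twist":0},{"linear":[-67.8,32.5,-60],"twist":0},{"linear":[-67.8,32.5,-100],"twist":0},{"linear":[-67.8,32.5,-130],"twist":0},{"linear":[-67.8,32.5,-148],"twist":0},{"linear":[-67.8,32.5,-154],"twist":0},{"linear":[-67.8,32.5,-157],"twist":0},{"linear":[-67.8,32.5,-157],"twist":0},{"linear":[-67.8,32.5,-157],"twist":0}]'
python3 -m pendant '[{"linear":[0,0,-1],"twist":0},{"linear":[0,0,-2],"twist":0},{"linear":[0,0,-3],"twist":0},{"linear":[0,0,-3],"twist":0}]'
python3 -m pendant '[{"linear":[0,0,-0.7],"twist":0},{"linear":[0,0,-1.4],"twist":0},{"linear":[0,0,-1.4],"twist":0}]'
```

```text
time: 27.75
tool_pos: [513.0, 93.6, 154.7]
tcp_rot: [3.14, -0.001, 1.262]
contact_force: [0.2, -0.0, 0.1]
grip_width: 0.5
time: 28.25
tool_pos: [512.6, 93.5, 151.0]
tcp_rot: [-3.141, -0.0, 1.262]
contact_force: [-0.4, 0.1, -1.1]
grip_width: 0.4
time: 28.62
tool_pos: [512.6, 93.6, 149.6]
tcp_rot: [-3.142, -0.0, 1.262]
contact_force: [-0.7, 0.1, -0.2]
grip_width: 0.6
```

```bash
python3 -m pendant '[{"linear":[0,0,-0.5],"twist":0},{"linear":[0,0,-1],"twist":0},{"linear":[0,0,-1],"twist":0}]'
python3 -m pendant '[{"linear":[0,0,-0.5],"twist":0},{"linear":[0,0,-1],"twist":0},{"linear":[0,0,-1],"twist":0}]'
python3 -m pendant '[{"linear":[0,0,-0.5],"twist":0},{"linear":[0,0,-1],"twist":0},{"linear":[0,0,-1],"twist":0}]'
```

```text
time: 29.0
tool_pos: [512.6, 93.5, 148.6]
tcp_rot: [-3.142, -0.0, 1.262]
contact_force: [0.4, 0.5, -0.0]
grip_width: 0.1
time: 29.38
tool_pos: [512.6, 93.6, 147.6]
tcp_rot: [-3.141, -0.0, 1.262]
contact_force: [-0.2, 0.3, 0.9]
grip_width: 0.1
time: 29.75
tool_pos: [512.7, 93.6, 147.2]
tcp_rot: [3.141, -0.0, 1.262]
contact_force: [-1.6, 0.1, 5.2]
grip_width: 0.4
```

Contact comes at z 147.3, h≈3.3, which matches the plate's half-thickness for a flat lever, and it is stiff. I press slightly more, then retract.

```bash
python3 -m pendant '[{"linear":[0,0,-0.4],"twist":0},{"linear":[0,0,-0.8],"twist":0},{"linear":[0,0,-0.8],"twist":0}]'
python3 -m pendant '[{"linear":[0,0,20],"twist":0},{"linear":[0,0,60],"twist":0},{"linear":[0,0,110],"twist":0},{"linear":[-10,30,160],"twist":0},{"linear":[-20,60,180],"twist":0},{"linear":[-20,60,180],"twist":0},{"linear":[-20,60,180],"twist":0},{"linear":[-20,60,180],"twist":0}]'
python3 lev.py; python3 - <<'E'
from h import *
for n in('wrist','scene','side'):
    c=load(n);vv,uu=np.mgrid[0:400,0:640];q=car(pts(c,uu.ravel(),vv.ravel()));hsv=cv2.cvtColor(c['frame'],cv2.COLOR_BGR2HSV).reshape(-1,3)
    f=lambda s:np.linalg.lstsq(np.c_[s[:,:2],np.ones(len(s))],s[:,2],rcond=None)[0].round(3)
    s=q[((hsv[:,0]<6)|(hsv[:,0]>174))&(hsv[:,1]>140)&(abs(q[:,1])<13)&(q[:,0]>-58)&(q[:,0]<-12)&(abs(q[:,2]-4)<6)]
    d=q[(abs(q[:,1])>55)&(abs(q[:,1])<110)&(q[:,0]>-80)&(q[:,0]<0)&(abs(q[:,2]+24)<5)]
    print(n,len(s),f(s) if len(s)>20 else '',len(d),f(d) if len(d)>20 else '')
E
```

```text
time: 30.12
tool_pos: [512.7, 93.6, 147.0]
tcp_rot: [3.141, -0.0, 1.262]
contact_force: [-3.2, -0.4, 10.3]
grip_width: 0.6
time: 31.12
tool_pos: [492.6, 152.7, 324.6]
tcp_rot: [-3.14, 0.001, 1.261]
contact_force: [0.3, -0.2, 0.8]
grip_width: 0.4
tcp [[-86.05793543  50.128859   180.57405219]] [ 0.29551083 -0.195845    0.84356867]
wrist red 1068 [[-62.9, -16.5, 0.6], [-43.4, -0.3, 2.0], [-21.4, 16.0, 3.3]]
scene red 130 [[-63.7, -13.9, 0.1], [-38.4, 1.3, 3.3], [-8.8, 18.5, 6.0]]
scene bar [79.2  0.6  7.8]
side red 100 [[-64.7, -17.5, -2.8], [-42.5, -1.8, 4.3], [-11.9, 16.6, 8.9]]
side bar [76.2 -1.2  8.8]
wrist 693 [-0.    -0.003  1.999] 4907 [ 2.000e-03 -1.000e-03 -2.482e+01]
scene 79 [-0.024  0.042  2.507] 592 [ 2.0000e-03 -0.0000e+00 -2.3457e+01]
side 54 [ 2.000e-02 -3.000e-03  5.497e+00] 379 [-8.0000e-03 -0.0000e+00 -2.3111e+01]
```

The lever now measures flat, with slope 0.000 against 0.055 before, and the robot is clear. I hand the job in.

```bash
python3 -c "
from plant import bot
print(bot.close_job())"
```

```text
the job is handed in; nothing more can be done
None
```

The draw latch is closed and the job is handed in, at about 31 s of robot time. There was no verdict, so this rests on my own measurements.

**What I did**
- **Hooking the bar:** I pinched the loop by its sleeve and lowered it between lip and fence, with at most about 6 N at the wrist. It touched down on the shelf at h≈0 while the lever was still up.
- **Seating it:** my first attempt to draw the bar back stalled at about 7 N, probably because the lever tip met the gripper body. I let go, turned the gripper 90° and drew the bar under the lip from behind with closed fingers, at about 11 N.
- **Pressing the lever:** I pressed the red lever along its arc with about 9 N until it snapped over. It then still read about 0.055 rad, close to the 0.06 limit, so I pressed its end once more with about 11 N.

**Last checks**
- **Lever:** the close wrist camera gave a plate slope of 0.000 rad. The two far cameras read about ±0.02 with few pixels.
- **Bar:** it is under both lips and about level, near x 77–79 and h≈1–2.
- **Lid:** the keeper was drawn in from about x 86 to about 79.
- **Robot:** it ended clear, with a wrist reading under 1 N.

**Not measured:** the seal squeeze and the pull on the bar were only inferred from the snap and the lever staying down. I also did not measure the bystanders again at the end.

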